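# Lay out the medicine tray

## Robot

A 6-joint arm with a two-finger parallel gripper is mounted at the origin on a cart in front of the work surface, level with it; the furniture and walls round the work are solid. World frame = base frame: x ahead of the robot, y to its left, z up, the work surface at z = 0. Lengths are in mm, angles in degrees, forces in N, time in s.
With the tool pointing down it reaches from about 300 to 850 mm from the base axis. Payload 4.2 kg.
Tool frame: the origin (TCP) lies between the finger pads; the fingertips stand 25 mm ahead of it and the grasp point (between the pads) lies 6 mm ahead of it; x points along the fingers, y is the direction in which the jaws open and shut, and the axes are right-handed (so a half turn about x gives the same grasp; the last joint's range is limited). The gripper opens to 91 mm and grips with 3 to 60 N. Pads are 32 mm wide; open, the fingers measure 118 mm over their backs; the gripper's body (76 mm by 178 mm) begins 60 mm behind the grasp point.
Start: joints at [73.568, 18.312, 89.639, -0, 72.044, -1.146], TCP at [151.598, 554.67, 238.976] pointing down, gripper open.
Joint ranges: [-177.97, 177.97], [-48.28, 115.42], [12.27, 149.76], [-77.06, 257.06], [2.81, 150.46], [-146.56, 146.56]. Speed limits (degrees/s): [147.25, 147.25, 180, 180, 180, 180].

## Interface

Orientations are given as [roll, pitch, yaw] about the fixed x, y, z axes, in that order (R = Rz(yaw) Ry(pitch) Rx(roll)).
In Python, from workcell import env gives the robot as it stands.
- The arm moves only by the tool jog_arm, never from a script. Its argument "plan" is one flat list of numbers, 4 for each row, row after row: the shift along the tool's x, y, z in cm, then the turn about the tool's x in units of 6 degrees (1.0 is 6 degrees). In form: [tx, ty, tz, turn, tx, ty, tz, turn, ...]. A call has 1 to 12 rows; each row shifts and turns the commanded pose from where the row before left it, along the tool's axes as they then stand; what a row does not reach is not made up. A row lasts 1/12 s, in which the tool goes at most 41.7 mm and 7.16 degrees, less where a joint would pass 70% of its speed; a pose out of reach is approached as far as the arm can. A call with a gripper value outside its range is refused whole. "claw" is the finger opening in cm, from 0 to 9.12, set as the call begins (left out, the last holds). The fingers move at their own pace and stop on an object; "newtons" is the grip in N (left out, the last holds). Time passes only in rows, so rows that do not move let the fingers close. It gives the time, the measured TCP pose, the force and the opening at its end, in the units of the state.
- env.state(): the state, without advancing time (a new reading comes with each control period).
- env.grab_frame(name): name is "scene" or "top" or "wrist"; returns the picture (400x640x3 uint8, red, green, blue); there is no depth.
- env.calibration(name): a dict with "vertical_fov" (degrees; the focal length in pixels is half the picture's height over the tangent of half this angle, whatever the lens; pixels are square), "cx", "cy" (the principal point, pixels), "origin" and "orientation" of the camera in the world; the wrist camera has in their place "T_tool_cam" (4x4, takes a point from camera to tool coordinates, whose origin is the TCP and whose axes are the tool frame's). Camera axes: x right, y down, z forward; pixel columns grow to the right and rows downward; lengths in mm; the calibration is good to about 2 mm. The wrist camera is an equidistant fisheye: a pixel r from the principal point sees the ray r / f radians off the axis. A picture is of the moment at which its call begins: read the wrist's pose just before it. calibration takes no time and is no camera call.
- env.job_done(): hands the job in, once; it reports no verdict.
The state is a dict: "time_s": time; "qpos": joint angles; "qvel": joint speeds; "effort": joint torques, N m; "ee_pos": TCP position; "ee_rot": TCP orientation; "force": force on the tool from outside, world axes, zero at the start; "torque": the same for the moment, N m; "gripper_width": finger opening in mm.
Only numpy, scipy, OpenCV 4.12 (cv2) and the standard library are available. Lean on these libraries where they do the work, as an engineer would, in place of code of your own. Each camera call takes 0.05 s, during which the arm holds its last target.

## Task

Lay out the medicine tray: put the card carton in the middle of the bay directly to the left of the temperature logger, its long sides running from the front of the tray to the back, and stand the small clear glass vial upright on the middle of the carton's top. Stand the big amber bottle in the middle of the bay directly to the right of the temperature logger, and the slimmer dropper bottle in the middle of the bay directly to the right of the tablet strip. Leave the logger and the tablet strip in their bays as they lie.

Things in the scene. Friction and masses are not known exactly. Their poses are not given: they have to be found in the camera images.
- tray: Fixed grey plastic tray, 218 mm (x, front to back) by 272 mm (y), rim 12 mm high. Origin under its centre at desk level; x to the back (away from the robot), y left; yaw within 0.25 rad. 2 rows of 3 bays, each about 102 x 85 mm, ribs 8 mm high, floor 3 mm above the desk. Bay centres: x = -52.5 (front) or +52.5 mm (back), y = +88 (left), 0, -88 mm (right). Only the middle bays start filled.
- logger: Cream-white temperature logger with small dark display and buttons, a flat rounded block 52 x 82 x 17 mm (x, y, z), loose, lying in one of the two middle bays (front or back varies) with its long side front to back. Origin: centre of the underside.
- tablets: Flat white and silver strip of tablets in blisters, 42 x 95 x 5 mm, fixed, lying in the other middle bay with its long side front to back. Origin: centre of the underside.
- carton: Small white and grey card carton, loose, 50 g, lying flat on the desk. Its box is 46 mm (its x) by 66 mm (its y, long side) by 34 mm high; the end at +y is open and its end flap adds 20 mm there at +y. Origin at the underside, not at the centre of the box: the box's centre is at x = +2, y = -10 mm. Rigid; grip it across the 46 mm.
- carton_top (a point): The centre of the top face of the carton's 46 x 66 mm box (flap not counted), 35 mm above the carton's origin; axes as the carton's. The carton is in the middle of a bay when this point is over the bay's centre.
- vial: Small empty clear glass vial with a white-grey crimped collar, 16 mm in diameter, 35 mm high, loose, 15 g, standing on the desk. Origin: centre of its underside, z up.
- amber: Big amber bottle with black cap, 46 mm in diameter, 108 mm high, loose, 160 g, standing on the desk. Origin: centre of its underside, z up. Grip the round body below 95 mm.
- dropper: Slimmer dark dropper bottle with a pictured label and a black pointed rubber bulb on top, 33 mm in diameter up to 70 mm height (then narrowing), 102 mm high overall, loose, 70 g, standing on the desk. Origin: centre of its underside, z up.
Things that resemble listed ones, but are neither listed nor needed, are in the scene too. There is more than one size of the carton; the one meant has the size given above. There is more than one size of the dropper; the job needs the smaller.

How it is judged (in metres and radians):
At the end, for the whole second after the job is handed in: Carton left and amber bottle right of the logger, dropper bottle right of the tablets, each within 15 mm of its bay centre front-to-back and sideways (carton: its box; long side within 0.3 rad of front-to-back). Vial on the carton within 12 mm of its centre. All upright within 0.1 rad, at rest (((x of logger in the frame of tray below 0 m and x of carton_top in the frame of tray between -0.0675 and -0.0375 m and y of carton_top in the frame of tray between 0.073 and 0.103 m and x of amber in the frame of tray between -0.0675 and -0.0375 m and y of amber in the frame of tray between -0.103 and -0.073 m and x of dropper in the frame of tray between 0.0375 and 0.0675 m and y of dropper in the frame of tray between -0.103 and -0.073 m) or (x of logger in the frame of tray above 0 m and x of carton_top in the frame of tray between 0.0375 and 0.0675 m and y of carton_top in the frame of tray between 0.073 and 0.103 m and x of amber in the frame of tray between 0.0375 and 0.0675 m and y of amber in the frame of tray between -0.103 and -0.073 m and x of dropper in the frame of tray between -0.0675 and -0.0375 m and y of dropper in the frame of tray between -0.103 and -0.073 m)) and z of carton_top in the frame of tray below 0.046 m and angle between each of carton_top, vial, amber, dropper's own z axis and vertical below 0.1 rad and angle between the y axis of carton_top and the x axis of tray, either way round below 0.3 rad and horizontal distance between vial and carton_top below 0.012 m and z of vial in the frame of carton_top between -0.004 and 0.006 m and z of amber in the frame of tray between -0.001 and 0.007 m and z of dropper in the frame of tray between -0.001 and 0.007 m and linear speed of each of carton, vial, amber, dropper below 0.01 m/s); the robot touches nothing.
It fails at once if the temperature logger is shifted by more than 15 mm (distance of logger from where it was at the start of the episode above 0.015 m).
It also fails if it takes over 112 s, if anything falls off the work surface, if the arm or the gripper's body presses on something with over 40 N, if the wrist force passes 120 N, or if a joint passes its speed limit or range.

## Working session

There is one attempt and no reset: what is moved stays moved. The work goes in short steps, Python scripts to look and compute and a tool call to move; the robot and the scene stay as the last step left them, time stands still between calls to the robot, and variables do not carry over. Pictures are saved under pics/ and viewed, and the job is handed in when it is done.

Besides the shell and the picture viewer there is one more tool, called as a command line: name --argument value ..., lists and objects as JSON in quotes. jog_arm: Moves the arm, as the interface text tells. Its arguments: {"type":"object","properties":{"plan":{"type":"array"},"claw":{"type":"number"},"newtons":{"type":"number"}},"required":["plan"]}

```bash
ls; mkdir -p pics; python3 - <<'E'
from workcell import env
import cv2
print(env.state())
for n in ["scene","top","wrist"]:
    print(n,env.calibration(n))
    cv2.imwrite(f"pics/{n}0.png",env.grab_frame(n)[:,:,::-1])
E
```

```text
pics
{'time_s': 0.0, 'qpos': array([ 7.35710091e+01,  1.83503060e+01,  8.97064162e+01, -1.41389446e-03,
        7.20427393e+01, -1.14690345e+00]), 'qvel': array([ 0.10140126,  0.00310485, -0.0958784 , -0.06944207, -0.00601704,
       -0.06736811]), 'effort': array([-1.30983532e-03, -4.12462521e+01, -2.31973922e+01,  7.27866800e-02,
        4.56748833e-02, -1.23297837e-04]), 'ee_pos': array([151.43976389, 554.22373171, 238.13355101]), 'ee_rot': array([ -90.3725755 ,   89.90052945, -105.65422582]), 'force': array([ 0.83453676, -0.10490965, -0.39934288]), 'torque': array([-0.02310949, -0.04215598,  0.03377137]), 'gripper_width': 91.18091206953711}
scene {'vertical_fov': 43.57984857428044, 'cx': 324.94983929975496, 'cy': 197.1004212522115, 'origin': array([ -32.63209842, -737.08605277,  541.78247184]), 'orientation': array([-115.14848878,    0.4063047 ,  -33.35719952])}
top {'vertical_fov': 46.348393739079754, 'cx': 311.55611507375244, 'cy': 195.27401473553428, 'origin': array([ 459.20880495,  120.73163905, 1162.83440522]), 'orientation': array([-175.6753797 ,    1.75199617,  -90.08605019])}
wrist {'vertical_fov': 65.70646984690485, 'cx': 320.41539993991114, 'cy': 198.623386653591, 'T_tool_cam': array([[ 4.90557041e-05, -2.55801752e-01,  9.66729260e-01,
        -1.45383858e+02],
       [ 9.99999964e-01, -2.43858544e-04, -1.15270273e-04,
         5.62569873e-01],
       [ 2.65231528e-04,  9.66729230e-01,  2.55801731e-01,
        -7.21252923e+01],
       [ 0.00000000e+00,  0.00000000e+00,  0.00000000e+00,
         1.00000000e+00]])}
```

View pics/scene0.png

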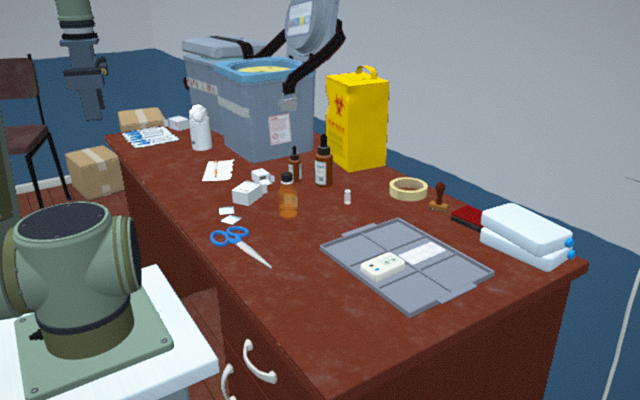

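View pics/top0.png

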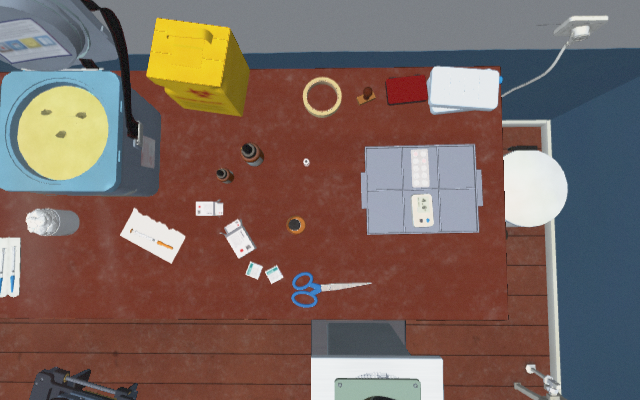

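View pics/wrist0.png

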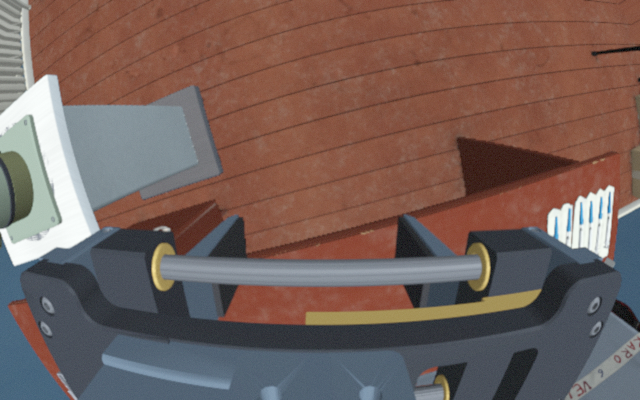

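```bash
cat > h.py <<'E'
import numpy as np, cv2
from scipy.spatial.transform import Rotation as R
from workcell import env
def cam(n):
    c=env.calibration(n); f=200/np.tan(np.radians(c['vertical_fov']/2))
    return c,f
def ray(n,u,v):
    c,f=cam(n); d=np.array([(u-c['cx'])/f,(v-c['cy'])/f,1.])
    d=R.from_euler('xyz',c['orientation'],degrees=True).as_matrix()@d
    return c['origin'],d/np.linalg.norm(d)
def onz(n,u,v,z):
    o,d=ray(n,u,v); return o+d*(z-o[2])/d[2]
def tri(u1,v1,u2,v2):
    o1,d1=ray('top',u1,v1);o2,d2=ray('scene',u2,v2)
    s=np.linalg.lstsq(np.c_[d1,-d2],o2-o1,rcond=None)[0]
    a=o1+s[0]*d1;b=o2+s[1]*d2
    return (a+b)/2,np.linalg.norm(a-b)
def proj(n,p):
    c,f=cam(n);q=R.from_euler('xyz',c['orientation'],degrees=True).as_matrix().T@(np.array(p)-c['origin'])
    return np.array([c['cx']+f*q[0]/q[2],c['cy']+f*q[1]/q[2]])
E
python3 - <<'E'
import cv2
t=cv2.imread('pics/top0.png');s=cv2.imread('pics/scene0.png')
cv2.imwrite('pics/t_a.png',cv2.resize(t[130:290,185:345],None,fx=5,fy=3.75*5/3.75,interpolation=cv2.INTER_CUBIC)[:600] if 0 else cv2.resize(t[135:285,185:335],(600,600),interpolation=cv2.INTER_CUBIC))
cv2.imwrite('pics/t_b.png',cv2.resize(t[135:245,350:490],(764,600),interpolation=cv2.INTER_CUBIC))
cv2.imwrite('pics/s_a.png',cv2.resize(s[125:225,220:360],(800,571),interpolation=cv2.INTER_CUBIC))
cv2.imwrite('pics/s_b.png',cv2.resize(s[210:320,310:500],(800,463),interpolation=cv2.INTER_CUBIC))
E
```

```text
(no output)
```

View pics/t_a.png

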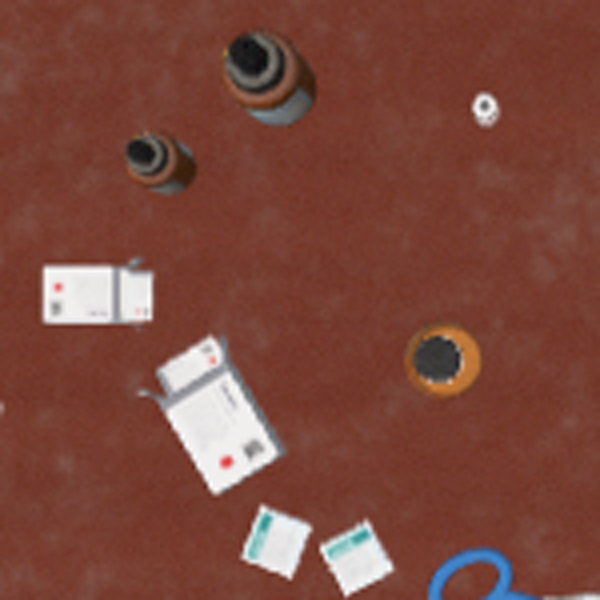

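View pics/t_b.png

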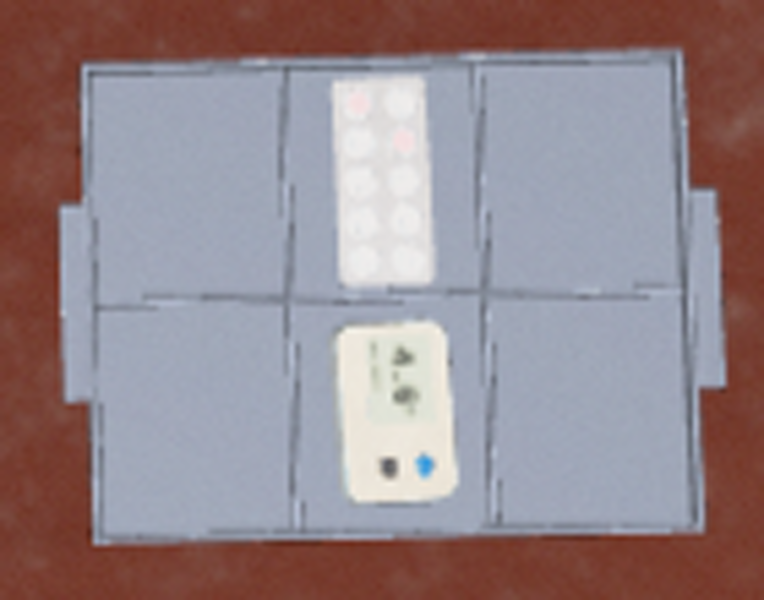

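View pics/s_a.png

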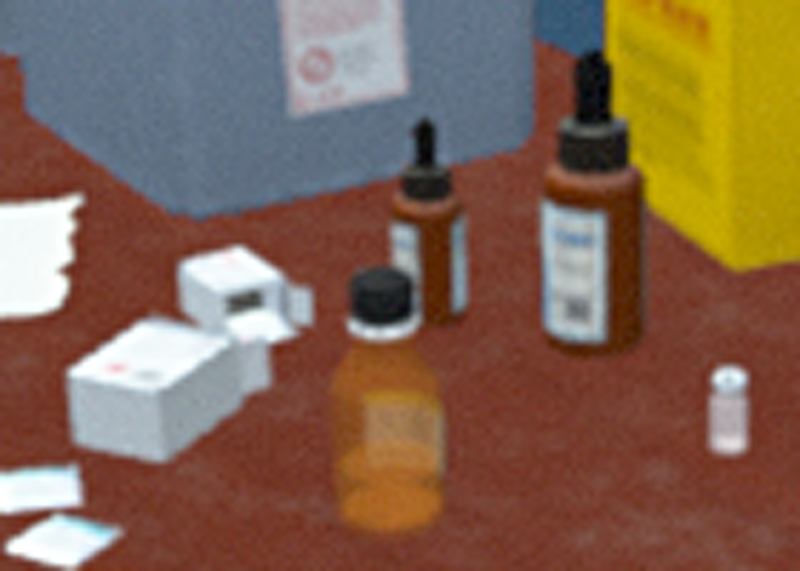

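View pics/s_b.png

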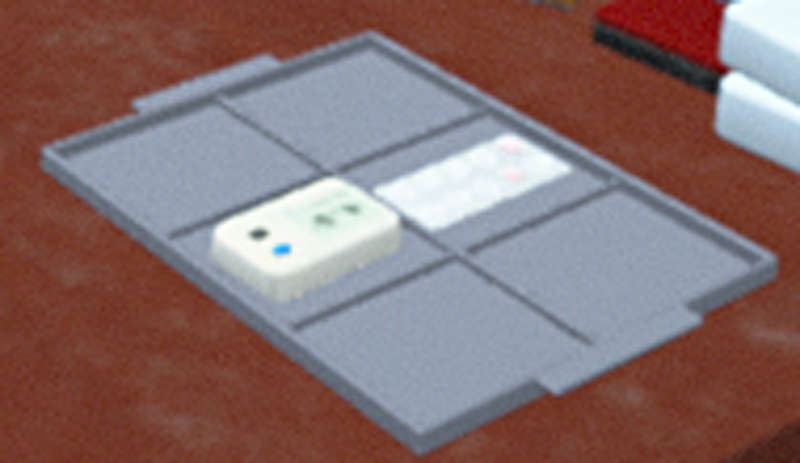

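```bash
python3 - <<'E'
from h import *
np.set_printoptions(precision=1,suppress=True)
ta=lambda u,v:((u-1.5)/4+185,(v-1.5)/4+135)
tb=lambda u,v:((u)/5.457+350-.4,(v)/5.4545+135-.4)
# carton candidates, top corners z=34
for name,pts,z in [("big",[(165,405),(223,372),(278,450),(217,493)],34),("small",[(43,267),(115,267),(115,323),(43,323)],24)]:
    P=np.array([onz('top',*ta(*p),z) for p in pts]);print(name,P[:,:2].tolist(),np.linalg.norm(np.roll(P,-1,0)-P,axis=1),P.mean(0))
# tray outer top corners z=12
pts=[(85,64),(682,50),(703,532),(96,543)]
P=np.array([onz('top',*tb(*p),12) for p in pts]);print("tray",P[:,:2],np.linalg.norm(np.roll(P,-1,0)-P,axis=1),P.mean(0))
q=P[0]-P[1];r=P[1]-P[2];s=P[0]-P[3];q2=P[3]-P[2]
print([np.degrees(np.arctan2(-a[0],a[1])) for a in(q,q2)],[np.degrees(np.arctan2(a[1],a[0])) for a in(r,s)])
sb=lambda u,v:(u*190/800+310-.4,v*110/463+210-.4)
P2=np.array([onz('scene',*sb(*p),12) for p in [(42,152),(370,33),(777,262),(418,436)]]);print("tray scene",P2[:,:2],P2.mean(0))
sa=lambda u,v:(u*140/800+220-.4,v*100/571+125-.4)
# bottles
for n,t,s in [("dropS tip",(138,150),(425,122)),("dropL tip",(238,48),(592,52)),("amber cap",(437,359),(383,283)),("vial top",(485,107),(731,378))]:
    print(n,*tri(*ta(*t),*sa(*s)))
for n,l,r in [("dropS",(400,310),(465,317)),("dropL",(543,338),(640,345)),("amber",(340,515),(440,515)),("vial",(710,448),(747,448))]:
    a=onz('scene',*sa(*l),0);b=onz('scene',*sa(*r),0);print(n,"base",a,b,np.linalg.norm(a-b),(a+b)/2)
E
```

```text
big [[446.8483468646314, 362.8807672186242], [466.7216058290069, 327.7840362275237], [419.7227825899673, 293.9636823419822], [393.96058413485287, 330.6884376322997]] [40.3 57.9 44.9 61.9] [431.8 328.8  34. ]
small [[531.4510983730064, 441.6226497658793], [531.2988102021131, 396.9997945345087], [496.8849167406844, 396.502389838944], [496.99600974874267, 441.02309462929327]] [44.6 34.4 44.5 34.5] [514.2 419.   24. ]
tray [[ 667.7   22.5]
 [ 672.2 -246.5]
 [ 454.9 -249.8]
 [ 450.4   19.7]] [269.  217.2 269.6 217.3] [ 561.3 -113.5   12. ]
[np.float64(0.9580919941206063), np.float64(0.9653793676423026)] [np.float64(0.8637531416554773), np.float64(0.716551271134595)]
tray scene [[ 445.7   16.5]
 [ 661.8   22.8]
 [ 666.1 -248.1]
 [ 450.3 -250.8]] [ 555.9 -114.9   12. ]
dropS tip [593.1 367.1  98.6] 2.51354688377683
dropL tip [644.4 302.4 140.6] 2.7096469430962027
amber cap [472.6 193.5 104.9] 1.6863271801963693
vial top [627.1 169.3  32.8] 1.5601957009888445
dropS base [583. 383.   0.] [604.6 357.8   0. ] 33.14719034005237 [593.8 370.4   0. ]
dropL base [622.2 315.3   0. ] [655.5 282.7   0. ] 46.63245876184114 [638.8 299.    0. ]
amber base [454.4 207.7   0. ] [488.8 184.3   0. ] 41.57279500286501 [471.6 196.    0. ]
vial base [618.4 173.5   0. ] [631.7 164.4   0. ] 16.071312452615302 [625. 169.   0.]
```

```bash
python3 - <<'E'
from h import *
np.set_printoptions(precision=2,suppress=True)
s=env.state();print(R.from_euler('xyz',s['ee_rot'],degrees=True).as_matrix())
for p in [(240,115),(168,80),(190,108),(160,190),(0,190)]: print(p,onz('top',*p,0))
print("scene bin base",[onz('scene',*p,0) for p in [(345,168),(386,165),(258,160),(312,140)]])
t=cv2.imread('pics/top0.png')
cv2.imwrite('pics/t_c.png',cv2.resize(t[210:265,215:270],(770,595) if 0 else (600,600),interpolation=cv2.INTER_CUBIC))
sc=cv2.imread('pics/scene0.png')
cv2.imwrite('pics/s_c.png',cv2.resize(sc[160:210,225:285],(720,600),interpolation=cv2.INTER_CUBIC))
E
```

```text
[[-0.    0.26  0.96]
 [-0.    0.96 -0.26]
 [-1.   -0.   -0.  ]]
(240, 115) [752.58 337.85   0.  ]
(168, 80) [845.66 524.73   0.  ]
(190, 108) [771.92 466.38   0.  ]
(160, 190) [562.05 538.91   0.  ]
(0, 190) [563.77 951.45   0.  ]
scene bin base [array([756.36, 362.43,   0.  ]), array([869.72, 313.64,   0.  ]), array([576.39, 564.52,   0.  ]), array([811.55, 631.59,   0.  ])]
```

View pics/t_c.png

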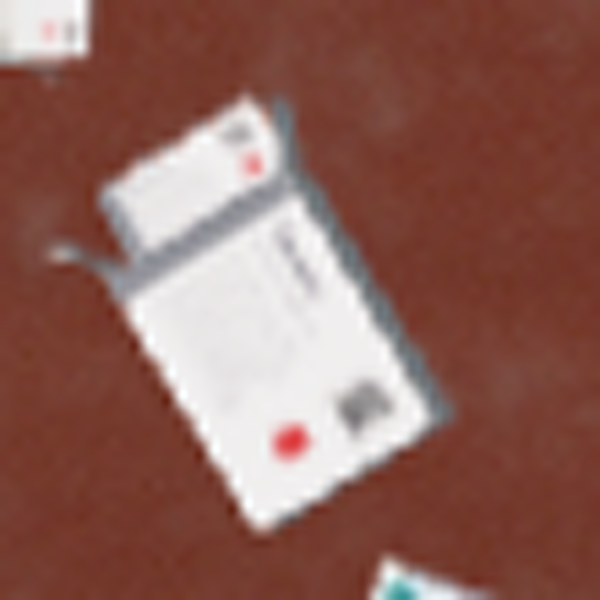

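View pics/s_c.png

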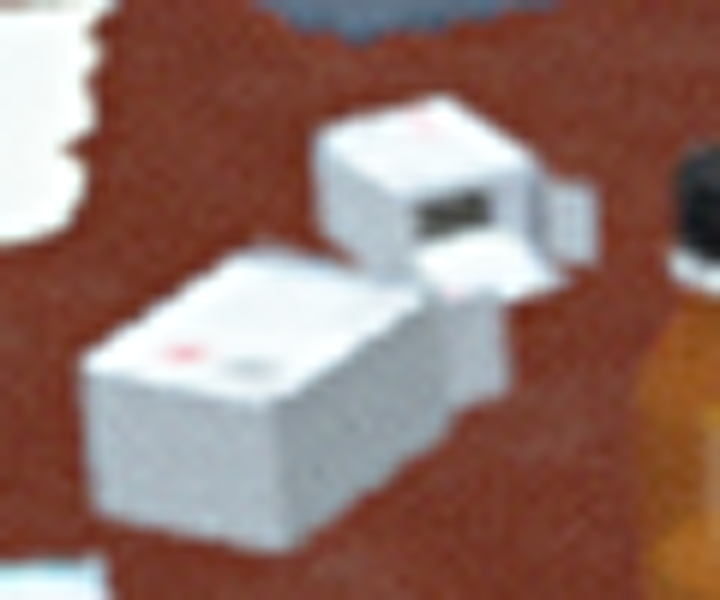

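```bash
python3 - <<'E'
from h import *
np.set_printoptions(precision=1,suppress=True)
f=lambda u,v:(u/10.909+215-.45,v/10.909+210-.45)
pts=[(127,298),(295,190),(434,415),(262,531)]
P=np.array([onz('top',*f(*p),34) for p in pts]);d=np.roll(P,-1,0)-P
print(P[:,:2],np.linalg.norm(d,axis=1),P.mean(0))
print(np.degrees(np.arctan2(d[3][1],d[3][0])),np.degrees(np.arctan2(-d[1][1],-d[1][0])))
g=lambda u,v:(u/12+225-.45,v/12+160-.45)
pts=[(255,248),(425,295),(272,402),(82,370)]
P=np.array([onz('scene',*g(*p),34) for p in pts]);d=np.roll(P,-1,0)-P
print(P[:,:2],np.linalg.norm(d,axis=1),P.mean(0))
E
```

```text
[[444.5 362.1]
 [468.3 324.8]
 [418.6 293.4]
 [393.1 331.4]] [44.2 58.8 45.7 59.8] [431.1 327.9  34. ]
30.84297560704083 32.27092647407099
[[446.6 368.9]
 [465.5 325.5]
 [415.2 294.3]
 [389.7 330.7]] [47.3 59.1 44.5 68.5] [429.2 329.9  34. ]
```

```bash
cat >> h.py <<'E'
def go(x,y,z,psi=None):
    """print delta: turn first (units), then shift in tool axes after turn; also shift before turn"""
    s=env.state();M=R.from_euler('xyz',s['ee_rot'],degrees=True).as_matrix()
    d=np.array([x,y,z])-s['ee_pos'];cur=np.degrees(np.arctan2(M[1,1],M[0,1]))
    print('t',round(s['time_s'],2),'pos',s['ee_pos'].round(1),'psi',round(cur,1),'w',round(s['gripper_width'],1),'F',s['force'].round(1),'tilt',M[2].round(3))
    print('shift no turn cm',(M.T@d/10).round(2))
    if psi is not None:
        turn=((cur-psi)+180)%360-180
        M2=M@R.from_euler('x',turn,degrees=True).as_matrix()
        print('turn units',round(turn/6,2),'shift after turn cm',(M2.T@d/10).round(2),'q6',s['qpos'][5].round(1))
E
python3 -c "
from h import *
go(432,328,200,121.5)"
```

```text
t 0.15 pos [151.5 554.3 238.3] psi 74.7 w 91.5 F [-0.9  0.2 -0.1] tilt [-1.    -0.001 -0.   ]
shift no turn cm [  3.85 -14.43  33.03]
turn units -7.8 shift after turn cm [  3.85 -33.95  12.1 ] q6 -1.1
```

jog_arm --plan '[0.4,-1.44,3.3,0,0.4,-1.44,3.3,0,0.4,-1.44,3.3,0,0.4,-1.44,3.3,0,0.4,-1.44,3.3,0,0.4,-1.44,3.3,0,0.4,-1.44,3.3,0,0.4,-1.44,3.3,0,0.3,-1.44,3.3,0,0.3,-1.44,3.3,0,0,0,0,-0.8,0,0,0,-1]' --claw 9 --newtons 15

```text
time_s: 1.15
ee_pos: [433.3, 327.0, 200.3]
ee_rot: [-137.9, 89.9, -142.4]
force: [-0.6, 0.1, 0.4]
gripper_width: 89.8
```

jog_arm --plan '[0,0,0,-1,0,0,0,-1,0,0,0,-1,0,0,0,-1,0,0,0,-1,0,0,0,-1,0,0,0,0,0,0,0,0]'

```text
time_s: 1.82
ee_pos: [431.8, 328.7, 200.8]
ee_rot: [176.9, 90.0, -151.7]
force: [0.4, -0.1, -0.5]
gripper_width: 89.6
```

```bash
python3 - <<'E'
from h import *
go(432,328,200,121.5)
cv2.imwrite("pics/w1.png",env.grab_frame("wrist")[:,:,::-1])
E
```

```text
t 1.82 pos [431.8 328.7 200.8] psi 121.4 w 89.6 F [ 0.4 -0.1 -0.5] tilt [-1.  0. -0.]
shift no turn cm [ 0.08 -0.07 -0.02]
turn units -0.02 shift after turn cm [ 0.08 -0.07 -0.02] q6 -85.3
```

View pics/w1.png

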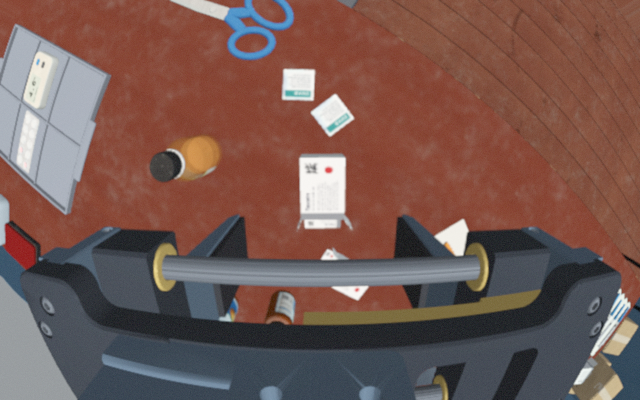

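```bash
cat >> h.py <<'E'
def wz(u,v,z,st=None):
    st=st or env.state();c=env.calibration('wrist');f=200/np.tan(np.radians(c['vertical_fov']/2))
    du,dv=u-c['cx'],v-c['cy'];r=np.hypot(du,dv);th=r/f
    d=np.array([du/r*np.sin(th),dv/r*np.sin(th),np.cos(th)])
    M=R.from_euler('xyz',st['ee_rot'],degrees=True).as_matrix();T=c['T_tool_cam']
    o=M@T[:3,3]+st['ee_pos'];d=M@T[:3,:3]@d
    return o+d*(z-o[2])/d[2]
E
python3 - <<'E'
from h import *
np.set_printoptions(precision=1,suppress=True)
w=cv2.imread('pics/w1.png')
cv2.imwrite('pics/w1c.png',cv2.resize(w[145:240,285:365],(500,594),interpolation=cv2.INTER_CUBIC))
E
```

```text
(no output)
```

View pics/w1c.png

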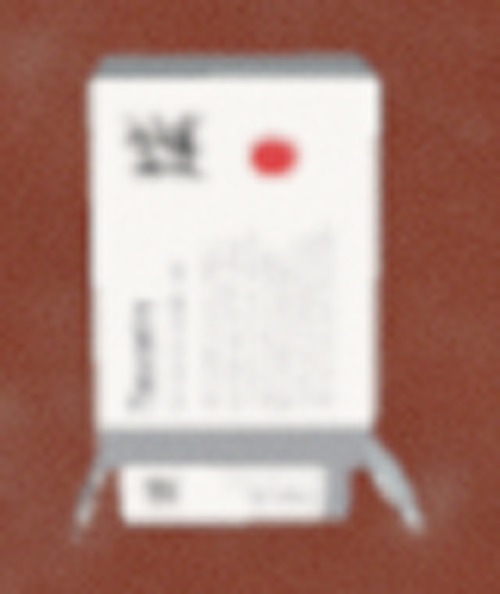

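```bash
python3 - <<'E'
from h import *
np.set_printoptions(precision=1,suppress=True)
f=lambda u,v:(u/6.25+285-.4,v/6.25+145-.4)
P=np.array([wz(*f(*p),34) for p in [(90,77),(379,77),(376,430),(99,430)]]);d=np.roll(P,-1,0)-P
print(P[:,:2],np.linalg.norm(d,axis=1),P.mean(0)); print(np.degrees(np.arctan2(d[1][1],d[1][0])),np.degrees(np.arctan2(-d[3][1],-d[3][0])),np.degrees(np.arctan2(d[0][1],d[0][0])))
c=P.mean(0)
go(c[0],c[1],31)
E
```

```text
[[414.9 293.5]
 [390.4 333.5]
 [441.3 365.3]
 [465.7 325.2]] [46.9 60.  46.9 59.9] [428.1 329.4  34. ]
31.916605479795273 31.90992600470313 121.37736310181018
t 1.87 pos [431.9 328.7 200.8] psi 121.4 w 90.0 F [0.  0.1 0.1] tilt [-1.  0. -0.]
shift no turn cm [17.   0.2 -0.3]
```

jog_arm --plan '[2.2,0.26,0,0,2.2,0,0,0,2.2,0,0,0,2.2,0,0,0,2.2,0,0,0,2.2,0,0,0,1.8,0,0,0,1.2,0,0,0,0.8,0,0,0,0,0,0,0,0,0,0,0]'

```text
time_s: 2.78
ee_pos: [430.7, 331.1, 31.0]
ee_rot: [139.3, 90.0, 170.7]
force: [0.4, -0.1, 0.1]
gripper_width: 90.4
```

jog_arm --plan '[0,0,0,0,0,0,0,0,0,0,0,0,0,0,0,0,0,0,0,0,0,0,0,0,0,0,0,0,0,0,0,0,0,0,0,0]' --claw 3.5 --newtons 12

```text
time_s: 3.53
ee_pos: [430.7, 331.0, 31.1]
ee_rot: [8.1, 90.0, 39.6]
force: [0.0, -0.7, 1.2]
gripper_width: 47.2
```

jog_arm --plan '[0,0,0,0,0,0,0,0,-1,0,0,0,-2.5,0,0,0,-3,0,0,0,-3,0,0,0,-3,0,0,0,-3,0,0,0,-2,0,0,0,0,0,0,0]'

```text
time_s: 4.37
ee_pos: [432.6, 332.5, 211.4]
ee_rot: [5.4, 89.4, 36.9]
force: [0.9, -0.1, -0.6]
gripper_width: 47.6
```

```bash
python3 - <<'E'
from h import *
go(500,-40,205,90.9)
cv2.imwrite("pics/w2.png",env.grab_frame("wrist")[:,:,::-1])
E
```

```text
t 4.37 pos [432.6 332.5 211.4] psi 121.5 w 47.6 F [ 0.9 -0.1 -0.6] tilt [-1.     0.001  0.01 ]
shift no turn cm [  0.46 -35.28 -13.73]
turn units 5.1 shift after turn cm [  0.46 -37.35   6.15] q6 -85.2
```

View pics/w2.png

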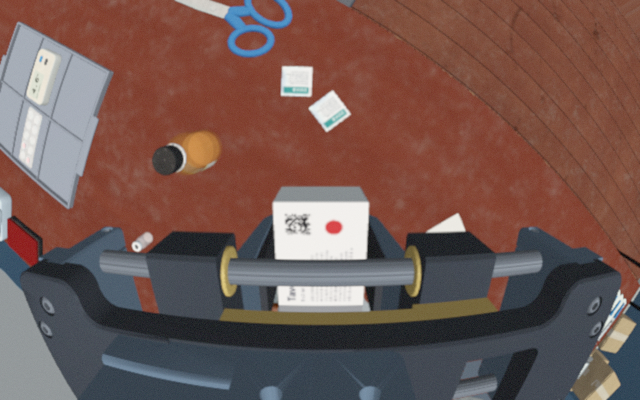

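jog_arm --plan '[0,0,0,1,0,0,0,1,0,0,0,1,0,0,0,1,0,0,0,1,0,0,0,0.1]'

```text
time_s: 4.92
ee_pos: [429.7, 330.4, 204.3]
ee_rot: [-146.7, 89.8, -145.9]
force: [-0.5, -0.5, -0.8]
gripper_width: 47.4
```

jog_arm --plan '[0,-2,0.4,0,0,-3.5,0.65,0,0,-3.5,0.65,0,0,-3.5,0.65,0,0,-3.5,0.65,0,0,-3.5,0.65,0,0,-3.5,0.65,0,0,-3.5,0.65,0,0,-3.5,0.65,0,0,-3.5,0.65,0,0,-2.0,0.4,0,0,0,0,0]'

```text
time_s: 5.92
ee_pos: [502.9, -26.5, 204.9]
ee_rot: [-136.9, 89.9, -136.1]
force: [-0.2, 1.0, -0.2]
gripper_width: 47.5
```

```bash
python3 - <<'E'
from h import *
go(504.6,-27,34,90.9)
cv2.imwrite("pics/w3.png",env.grab_frame("wrist")[:,:,::-1])
cv2.imwrite("pics/t3.png",env.grab_frame("top")[:,:,::-1])
E
```

```text
t 5.92 pos [502.9 -26.5 204.9] psi 90.8 w 47.5 F [-0.2  1.  -0.2] tilt [-1.    -0.001 -0.001]
shift no turn cm [17.09 -0.03  0.2 ]
turn units -0.02 shift after turn cm [17.09 -0.03  0.2 ] q6 -95.0
```

View pics/w3.png

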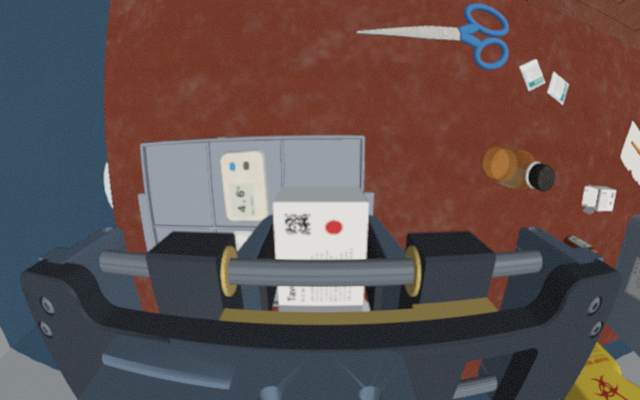

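```bash
python3 - <<'E'
from h import *
np.set_printoptions(precision=1,suppress=True)
w=cv2.imread('pics/w3.png')
cv2.imwrite('pics/w3c.png',cv2.resize(w[120:270,130:380],(800,480),interpolation=cv2.INTER_CUBIC))
a=wz(365,136,12);b=wz(141,144,12);print(a,b,np.linalg.norm(a-b),np.degrees(np.arctan2(-(a-b)[0],(a-b)[1])))
# rib intersections: z 8
for p in [(279,137),(210,140)]: print(wz(*p,12))
E
```

```text
[447.7  25.4  12. ] [ 453.3 -243.3   12. ] 268.79867370284285 1.2004233628809384
[450.2 -68.7  12. ]
[ 452.3 -148.7   12. ]
```

View pics/w3c.png

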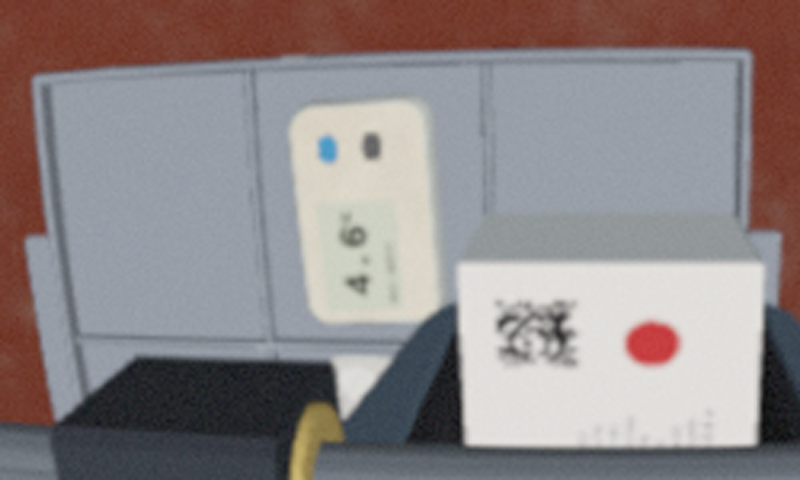

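```bash
python3 - <<'E'
from h import *
np.set_printoptions(precision=1,suppress=True)
s=env.state()
for u in (458,762): print(wz(130+u/3.2,120+262/3.2-.3,208)-s['ee_pos'])
go(504.6,-25,35,90.9)
E
```

```text
[-32.5 -22.7   3. ]
[-33.2  23.    3. ]
t 6.02 pos [502.1 -23.3 205. ] psi 90.9 w 47.2 F [-0.6  0.3 -0.1] tilt [-1.  0. -0.]
shift no turn cm [17.  -0.2  0.3]
turn units -0.0 shift after turn cm [17.  -0.2  0.3] q6 -94.9
```

jog_arm --plan '[2,-0.27,0.25,0,2.5,0,0,0,2.5,0,0,0,2.5,0,0,0,2.5,0,0,0,2,0,0,0,1.3,0,0,0,0.8,0,0,0,0.5,0,0,0,0.3,0,0,0,0,0,0,0,0,0,0,0]'

```text
time_s: 7.02
ee_pos: [505.8, -25.3, 37.5]
ee_rot: [1.0, 89.9, 1.9]
force: [-0.9, -0.1, 0.2]
gripper_width: 47.5
```

```bash
python3 - <<'E'
from h import *
go(504.6,-26.5,34.5,90.9)
E
```

```text
t 7.02 pos [505.8 -25.3  37.5] psi 90.9 w 47.5 F [-0.9 -0.1  0.2] tilt [-1.     0.     0.001]
shift no turn cm [ 0.3  -0.11 -0.12]
turn units 0.01 shift after turn cm [ 0.3  -0.11 -0.12] q6 -95.1
```

jog_arm --plan '[0.15,0,0,0,0.1,0,0,0,0,0,0,0,0,0,0,0,0,0,0,0]'

```text
time_s: 7.43
ee_pos: [505.4, -25.6, 34.6]
ee_rot: [6.0, 90.0, 6.9]
force: [0.8, -0.6, -0.1]
gripper_width: 47.0
```

jog_arm --plan '[0,0,0,0,0,0,0,0,0,0,0,0,0,0,0,0]' --claw 5.8

```text
time_s: 7.77
ee_pos: [505.4, -25.6, 34.5]
ee_rot: [20.5, 90.0, 21.4]
force: [0.1, 1.7, -0.1]
gripper_width: 57.9
```

jog_arm --plan '[-1,0,0,0,-2,0,0,0,-3,0,0,0,-3,0,0,0,-3,0,0,0,-3,0,0,0,-2,0,0,0,0,0,0,0,0,0,0,0]'

```text
time_s: 8.52
ee_pos: [505.7, -25.6, 206.1]
ee_rot: [-3.4, 89.8, -2.5]
force: [-0.1, 0.7, -0.1]
gripper_width: 58.0
```

```bash
python3 - <<'E'
from h import *
go(626,169,200,90.9)
cv2.imwrite("pics/w4.png",env.grab_frame("wrist")[:,:,::-1])
E
```

```text
t 8.52 pos [505.7 -25.6 206.1] psi 90.9 w 58.0 F [-0.1  0.7 -0.1] tilt [-1.    -0.     0.003]
shift no turn cm [ 0.64 19.26 12.34]
turn units 0.0 shift after turn cm [ 0.64 19.27 12.33] q6 -95.1
```

View pics/w4.png

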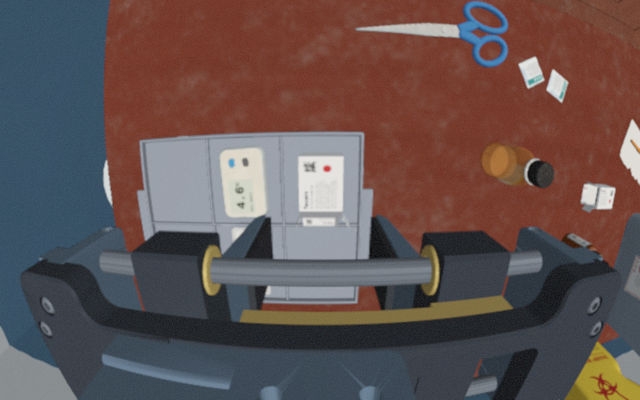

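```bash
python3 - <<'E'
from h import *
np.set_printoptions(precision=1,suppress=True)
w=cv2.imread('pics/w4.png')
cv2.imwrite('pics/w4c.png',cv2.resize(w[120:240,270:380],(550,600),interpolation=cv2.INTER_CUBIC))
E
```

```text
(no output)
```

View pics/w4c.png

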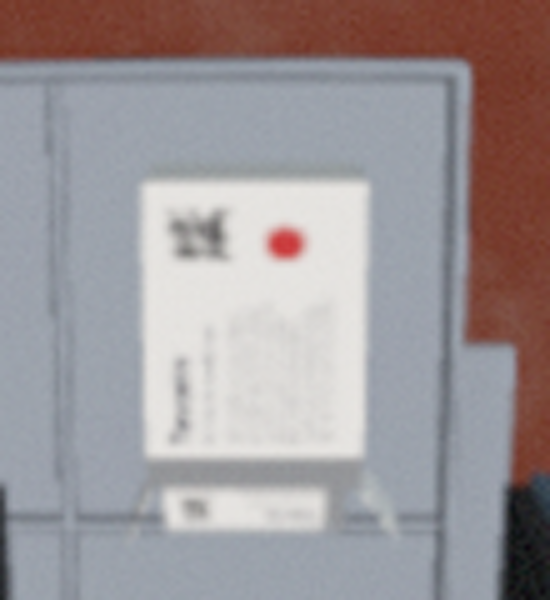

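```bash
python3 - <<'E'
from h import *
np.set_printoptions(precision=1,suppress=True)
st=dict(ee_pos=np.array([505.7,-25.6,206.1]),ee_rot=np.array([-3.4,89.8,-2.5]))
f=lambda u,v:(u/5+270-.4,v/5+120-.4)
W=lambda u,v,z:wz(*f(u,v),z,st)
P=np.array([W(*p,37) for p in [(141,182),(369,182),(365,458),(147,458)]]);print(P[:,:2],P.mean(0), (P[0]+P[1])/2+[33,.5,0])
print('front rim',W(260,63,12),'mid rib',W(250,520,8),'left rim',W(467,300,12),'rib',W(56,300,8))
E
```

```text
[[472.8 -48.7]
 [472.1  -2.1]
 [531.   -1.1]
 [531.7 -47.5]] [501.9 -24.8  37. ] [505.5 -24.9  37. ]
front rim [449.4 -24.7  12. ] mid rib [555.7 -25.3   8. ] left rim [501.4  22.7  12. ] rib [503.6 -70.1   8. ]
```

jog_arm --plan '[0.4,1.3,0.5,0,0.5,2.5,0.9,0,0.5,2.8,1.0,0,0.5,2.8,1.0,0,0.5,2.8,1.0,0,0.6,2.8,1.1,0,0.6,2.5,1.0,0,0.5,1.3,0.5,0,0.5,0.55,0.2,0,0,0,0,0,0,0,0,0,0,0,0,0]'

```text
time_s: 9.57
ee_pos: [573.8, 167.7, 158.5]
ee_rot: [-139.2, 89.9, -138.4]
force: [0.2, 0.1, -0.3]
gripper_width: 58.0
```

```bash
python3 - <<'E'
from h import *
go(626,169,32,90.9);print(env.state()['ee_rot'])
cv2.imwrite("pics/w5.png",env.grab_frame("wrist")[:,:,::-1])
E
```

```text
t 9.57 pos [573.8 167.7 158.5] psi 90.9 w 58.0 F [ 0.2  0.1 -0.3] tilt [-1.    -0.001 -0.001]
shift no turn cm [12.64  0.06  5.23]
turn units -0.01 shift after turn cm [12.64  0.06  5.23] q6 -75.6
[-139.20403927   89.94614746 -138.35281034]
```

View pics/w5.png

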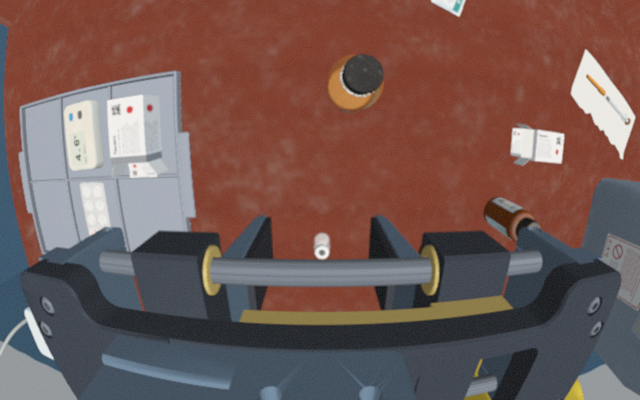

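```bash
python3 - <<'E'
from h import *
np.set_printoptions(precision=1,suppress=True)
st=dict(ee_pos=np.array([573.8,167.7,158.5]),ee_rot=np.array([-139.2,89.946,-138.35]))
print(wz(321,233,0,st),wz(322,253,35,st), wz(314.5,250,35,st),wz(330,250,35,st))
w=cv2.imread('pics/w5.png')
cv2.imwrite('pics/w5c.png',cv2.resize(w[220:270,295:355],(720,600),interpolation=cv2.INTER_CUBIC))
cv2.imwrite('pics/w5d.png',cv2.resize(w[40:120,310:400],(675,600),interpolation=cv2.INTER_CUBIC))
E
```

```text
[619.4 169.4   0. ] [626.4 170.4  35. ] [623.4 163.3  35. ] [623.2 178.   35. ]
```

View pics/w5c.png

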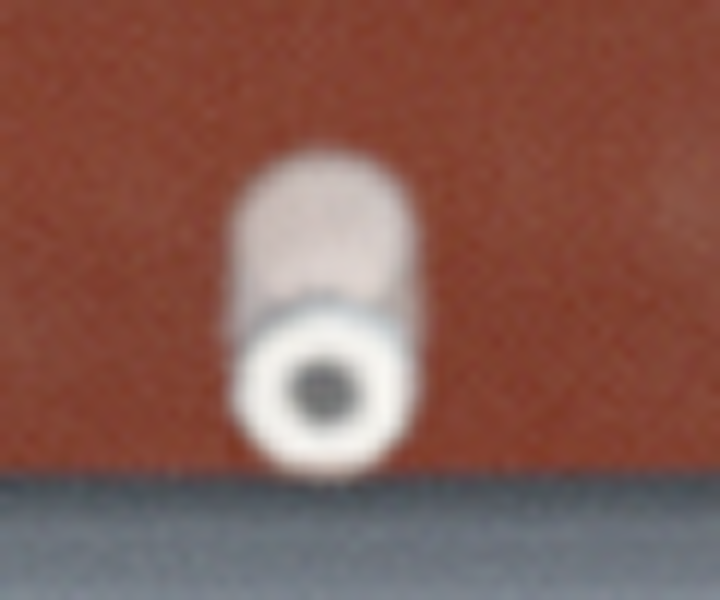

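View pics/w5d.png

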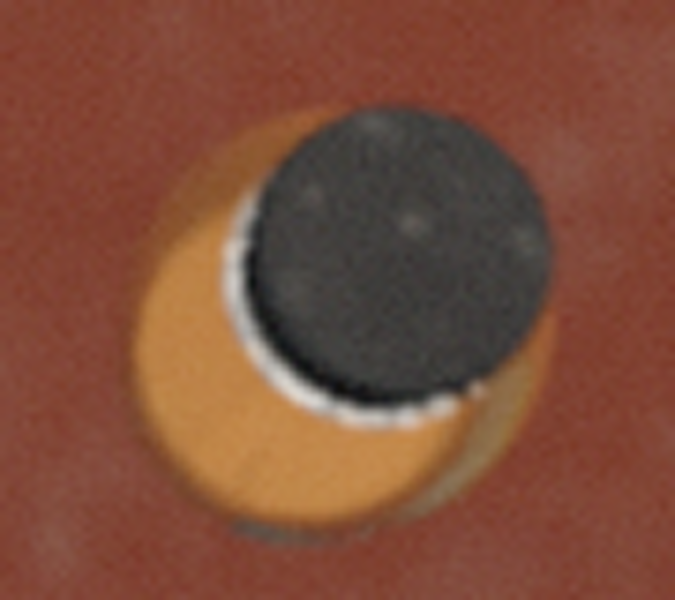

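```bash
python3 - <<'E'
from h import *
np.set_printoptions(precision=1,suppress=True)
st=dict(ee_pos=np.array([573.8,167.7,158.5]),ee_rot=np.array([-139.2,89.946,-138.35]))
print(wz(362.9,73.6,108,st))
go(626,170.2,31,90.9)
E
```

```text
[472.3 193.3 108. ]
t 9.62 pos [574.  167.7 158.8] psi 90.8 w 57.8 F [ 0.8 -0.6 -0.7] tilt [-1. -0.  0.]
shift no turn cm [12.8  0.2  5.2]
turn units -0.01 shift after turn cm [12.8  0.2  5.2] q6 -75.6
```

jog_arm --plan '[0,0.1,1.5,0,0.3,0.1,2.2,0,1.5,0,1.5,0,2,0,0,0,2,0,0,0,2,0,0,0,2,0,0,0,1.5,0,0,0,1,0,0,0,0.5,0,0,0,0,0,0,0,0,0,0,0]'

```text
time_s: 10.62
ee_pos: [626.7, 171.7, 31.3]
ee_rot: [15.2, 89.9, 16.1]
force: [0.5, 0.3, -0.1]
gripper_width: 57.9
```

jog_arm --plan '[0,0,0,0,0,0,0,0,0,0,0,0,0,0,0,0,0,0,0,0,0,0,0,0,0,0,0,0,0,0,0,0,0,0,0,0,0,0,0,0]' --claw 0.8 --newtons 6

```text
time_s: 11.45
ee_pos: [626.2, 171.9, 30.5]
ee_rot: [91.0, 90.0, 91.9]
force: [0.1, -0.2, 1.2]
gripper_width: 15.9
```

jog_arm --plan '[-1,0,0,0,-2,0,0,0,-2.5,0,0,0,-2.5,0,0,0,-2.5,0,0,0,-1.5,0,0,0,-0.5,0,0,0,0,0,0,0]'

```text
time_s: 12.12
ee_pos: [626.9, 172.1, 157.5]
ee_rot: [14.6, 89.8, 15.5]
force: [0.1, -0.4, 0.5]
gripper_width: 16.1
```

```bash
python3 - <<'E'
from h import *
go(505.5,-25,155,90.9)
cv2.imwrite("pics/w6.png",env.grab_frame("wrist")[:,:,::-1])
E
```

```text
t 12.12 pos [626.9 172.1 157.5] psi 90.9 w 16.1 F [ 0.1 -0.4  0.5] tilt [-1.     0.001  0.004]
shift no turn cm [  0.18 -19.51 -12.45]
turn units 0.0 shift after turn cm [  0.18 -19.51 -12.45] q6 -76.6
```

View pics/w6.png

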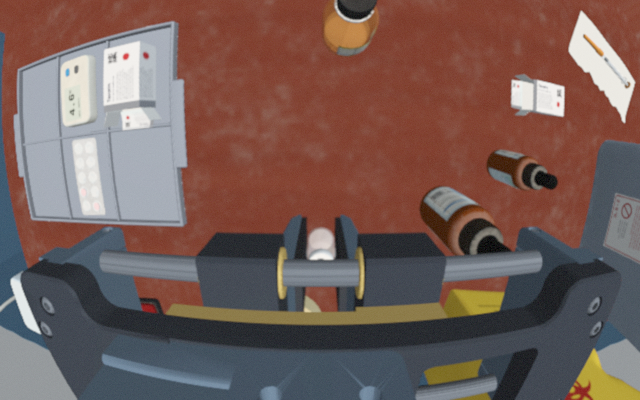

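jog_arm --plan '[0,-1,-0.6,0,0,-2,-1.3,0,0,-2.5,-1.6,0,0,-2.5,-1.6,0,0,-2.5,-1.6,0,0,-2.5,-1.6,0,0,-2.5,-1.6,0,0,-2,-1.3,0,0,-1.3,-0.85,0,0,-0.7,-0.4,0,0,0,0,0,0,0,0,0]'

```text
time_s: 13.17
ee_pos: [504.5, -25.2, 154.9]
ee_rot: [147.5, 89.9, 148.3]
force: [-0.5, 0.1, -0.4]
gripper_width: 15.9
```

```bash
python3 - <<'E'
from h import *
go(505.5,-25,69.5,90.9);print(env.state()['ee_rot'])
cv2.imwrite("pics/w7.png",env.grab_frame("wrist")[:,:,::-1])
go(505.5,-25,69.5,90.9)
E
```

```text
t 13.17 pos [504.5 -25.2 154.9] psi 90.9 w 15.9 F [-0.5  0.1 -0.4] tilt [-1.     0.001 -0.001]
shift no turn cm [8.54 0.01 0.11]
turn units -0.01 shift after turn cm [8.54 0.01 0.11] q6 -95.1
[147.47926168  89.94280798 148.34035564]
t 13.22 pos [505.  -24.7 155. ] psi 90.9 w 16.1 F [ 0.5 -0.3 -0.7] tilt [-1.     0.001 -0.   ]
shift no turn cm [ 8.55 -0.03  0.06]
turn units 0.0 shift after turn cm [ 8.55 -0.03  0.06] q6 -95.1
```

View pics/w7.png

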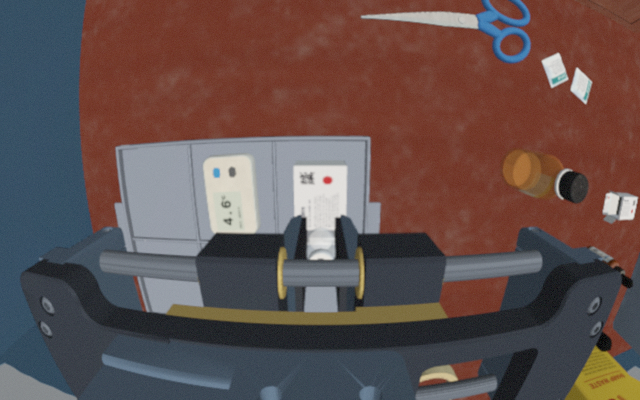

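Carton rear edge at row ~165, centred on column 320 under the vial. Descend.

jog_arm --plan '[1,0,0.05,0,1.5,0,0,0,1.7,0,0,0,1.5,0,0,0,1,0,0,0,0.7,0,0,0,0.4,0,0,0,0.3,0,0,0,0.2,0,0,0,0,0,0,0,0,0,0,0,0,0,0,0]'

```text
time_s: 14.22
ee_pos: [505.6, -25.1, 73.0]
ee_rot: [-1.0, 89.9, -0.1]
force: [1.3, -0.4, 0.0]
gripper_width: 16.0
```

jog_arm --plan '[0.15,0,0,0,0.1,0,0,0,0.1,0,0,0,0,0,0,0,0,0,0,0,0,0,0,0]'

```text
time_s: 14.72
ee_pos: [505.3, -25.1, 68.9]
ee_rot: [102.0, 90.0, 102.9]
force: [-1.0, 0.8, 0.0]
gripper_width: 16.2
```

```bash
python3 - <<'E'
from h import *
go(505.5,-25,68,90.9)
E
```

```text
t 14.72 pos [505.3 -25.1  68.9] psi 90.9 w 16.2 F [-1.   0.8  0. ] tilt [-1.  0. -0.]
shift no turn cm [0.09 0.01 0.02]
turn units 0.0 shift after turn cm [0.09 0.01 0.02] q6 -95.1
```

jog_arm --plan '[0.07,0,0,0,0,0,0,0,0,0,0,0,0,0,0,0]'

```text
time_s: 15.05
ee_pos: [505.4, -25.1, 68.7]
ee_rot: [7.0, 90.0, 7.9]
force: [-0.6, -0.4, 5.9]
gripper_width: 15.9
```

jog_arm --plan '[0,0,0,0,0,0,0,0,0,0,0,0,0,0,0,0]' --claw 4.5

```text
time_s: 15.38
ee_pos: [505.2, -25.1, 68.0]
ee_rot: [163.4, 90.0, 164.3]
force: [-0.1, 0.0, -0.6]
gripper_width: 39.7
```

jog_arm --plan '[-0.5,0,0,0,-1.5,0,0,0,-2.5,0,0,0,-3,0,0,0,-3,0,0,0,-2,0,0,0,-1,0,0,0,0,0,0,0,0,0,0,0]'

```text
time_s: 16.13
ee_pos: [504.9, -25.0, 202.8]
ee_rot: [164.1, 90.0, 165.1]
force: [0.1, 0.7, -0.3]
gripper_width: 44.9
```

```bash
python3 - <<'E'
from h import *
go(472.3,194,200,90.9)
w=env.grab_frame("wrist")[:,:,::-1];s=env.grab_frame("scene")[:,:,::-1]
a=cv2.resize(w[120:250,260:390],(400,400),interpolation=cv2.INTER_CUBIC)
b=cv2.resize(s[200:300,330:430],(400,400),interpolation=cv2.INTER_CUBIC)
cv2.imwrite("pics/w8.png",np.hstack([a,b]));cv2.imwrite('pics/w8f.png',w)
E
```

```text
t 16.13 pos [504.9 -25.  202.8] psi 90.9 w 44.9 F [ 0.1  0.7 -0.3] tilt [-1.  0. -0.]
shift no turn cm [ 0.28 21.95 -2.91]
turn units 0.0 shift after turn cm [ 0.28 21.95 -2.92] q6 -95.1
```

View pics/w8.png

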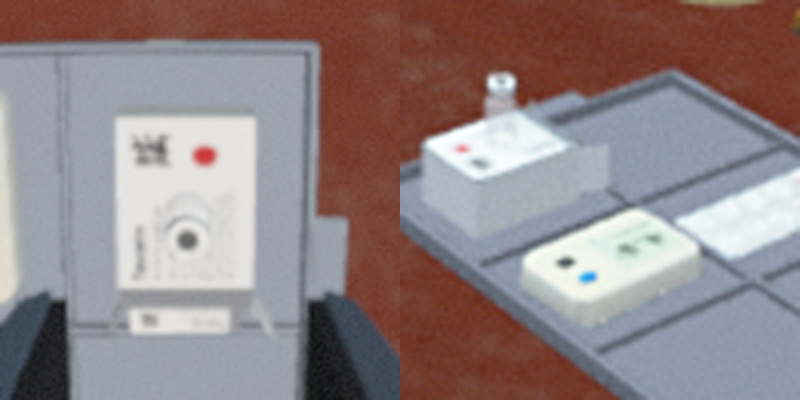

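jog_arm --plan '[0,1,-0.1,0,0,2,-0.3,0,0,2.8,-0.4,0,0,2.8,-0.4,0,0,2.8,-0.4,0,0,2.8,-0.4,0,0,2.8,-0.4,0,0,2.5,-0.3,0,0,1.5,-0.2,0,0,0.95,0,0,0,0,0,0,0,0,0,0]' --claw 9.1

```text
time_s: 17.23
ee_pos: [472.4, 193.9, 202.5]
ee_rot: [-145.3, 89.9, -144.3]
force: [0.1, -0.9, -0.1]
gripper_width: 91.1
```

```bash
python3 - <<'E'
from h import *
go(472.3,194,66,90.9);print(env.state()['ee_rot'])
cv2.imwrite("pics/w9.png",env.grab_frame("wrist")[:,:,::-1])
E
```

```text
t 17.23 pos [472.4 193.9 202.5] psi 91.0 w 91.1 F [ 0.1 -0.9 -0.1] tilt [-1.    -0.001 -0.001]
shift no turn cm [13.65  0.02  0.  ]
turn units 0.01 shift after turn cm [13.65  0.02  0.  ] q6 -69.9
[-145.31112645   89.907694   -144.33975157]
```

View pics/w9.png

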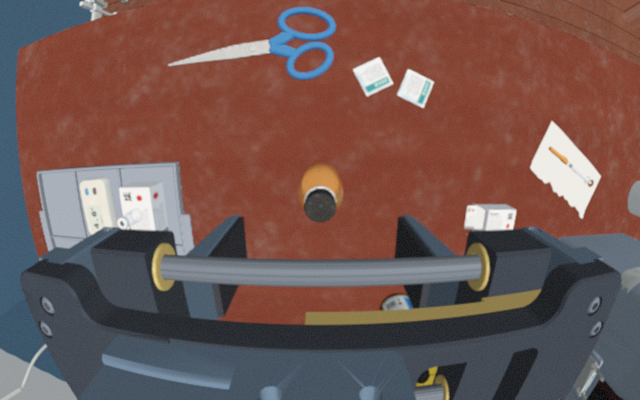

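jog_arm --plan '[1,0,0,0,2,0,0,0,2.2,0,0,0,2.2,0,0,0,2.2,0,0,0,1.8,0,0,0,1.2,0,0,0,0.7,0,0,0,0.35,0,0,0,0,0,0,0,0,0,0,0]'

```text
time_s: 18.2
ee_pos: [473.2, 193.8, 67.1]
ee_rot: [23.7, 89.9, 24.6]
force: [-0.6, 0.0, 0.3]
gripper_width: 91.3
```

jog_arm --plan '[0,0,0,0,0,0,0,0,0,0,0,0,0,0,0,0,0,0,0,0,0,0,0,0,0,0,0,0,0,0,0,0,0,0,0,0,0,0,0,0]' --claw 3.6 --newtons 18

```text
time_s: 19.03
ee_pos: [472.8, 193.9, 66.8]
ee_rot: [111.8, 90.0, 112.7]
force: [0.2, 0.5, 1.4]
gripper_width: 45.5
```

jog_arm --plan '[-0.5,0,0,0,-1.5,0,0,0,-2.5,0,0,0,-2.5,0,0,0,-2.5,0,0,0,-2,0,0,0,-1.5,0,0,0,-0.5,0,0,0,0,0,0,0]'

```text
time_s: 19.78
ee_pos: [473.3, 194.1, 203.0]
ee_rot: [21.8, 89.8, 22.7]
force: [0.2, 0.3, -0.7]
gripper_width: 45.4
```

```bash
python3 - <<'E'
from h import *
y=np.radians(.95);Rt=np.array([[np.cos(y),-np.sin(y)],[np.sin(y),np.cos(y)]])
for b in [(-52.5,88),(-52.5,-88),(52.5,-88)]: print(b,Rt@b+[557.8,-113.6])
t=Rt@(-52.5,-88)+[557.8,-113.6]
go(t[0],t[1],200,90.9)
cv2.imwrite("pics/w10.png",env.grab_frame("wrist")[:,:,::-1])
E
```

```text
(-52.5, 88) [503.84818801 -26.48253916]
(-52.5, -88) [ 506.76624481 -202.458347  ]
(52.5, -88) [ 611.75181199 -200.71746084]
t 19.78 pos [473.3 194.1 203. ] psi 90.9 w 45.4 F [ 0.2  0.3 -0.7] tilt [-1.     0.001  0.003]
shift no turn cm [  0.26 -39.71   2.71]
turn units 0.0 shift after turn cm [  0.26 -39.71   2.72] q6 -69.9
```

View pics/w10.png

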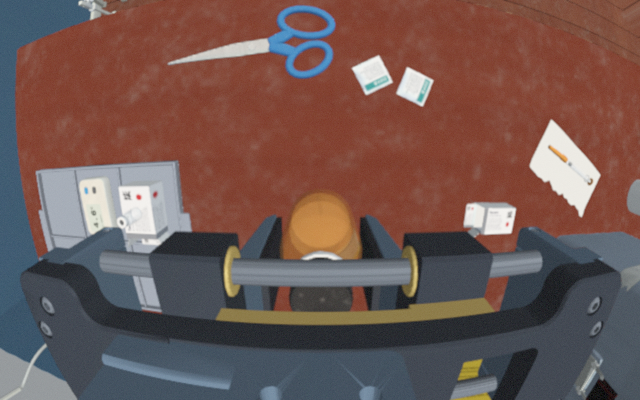

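jog_arm --plan '[0,-1.5,0.1,0,0,-2.5,0.2,0,0,-3.5,0.25,0,0,-4,0.27,0,0,-4,0.27,0,0,-4,0.27,0,0,-4,0.27,0,0,-4,0.27,0,0,-4,0.27,0,0,-3.5,0.25,0,0,-2.5,0.2,0,0,-1.5,0.1,0]'

```text
time_s: 20.83
ee_pos: [505.5, -198.2, 199.9]
ee_rot: [167.6, 89.8, 168.4]
force: [0.4, 0.0, -1.3]
gripper_width: 44.9
```

jog_arm --plan '[0,-0.7,0,0,0,0,0,0,0,0,0,0,0,0,0,0]'

```text
time_s: 21.17
ee_pos: [506.1, -201.0, 201.5]
ee_rot: [123.1, 89.9, 124.1]
force: [0.8, 0.4, -0.6]
gripper_width: 45.5
```

```bash
python3 - <<'E'
from h import *
go(506.7,-202.5,70.5,90.9);print(env.state()['ee_rot'])
w=env.grab_frame("wrist")[:,:,::-1]
cv2.imwrite("pics/w11.png",cv2.resize(w[100:300,140:500],(792,440),interpolation=cv2.INTER_CUBIC))
E
```

```text
t 21.17 pos [ 506.1 -201.   201.5] psi 91.0 w 45.5 F [ 0.8  0.4 -0.6] tilt [-1.     0.001 -0.001]
shift no turn cm [13.1  -0.16  0.07]
turn units 0.02 shift after turn cm [13.1  -0.16  0.07] q6 -113.9
[123.13846397  89.92422416 124.13004241]
```

View pics/w11.png

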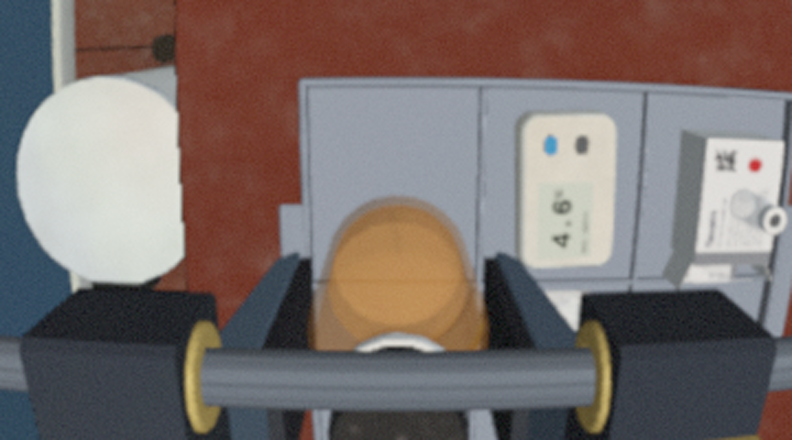

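jog_arm --plan '[1,-0.15,0.05,0,2,0,0,0,2.2,0,0,0,2.2,0,0,0,2,0,0,0,1.5,0,0,0,0.9,0,0,0,0.6,0,0,0,0.3,0,0,0,0.1,0,0,0,0,0,0,0,0,0,0,0]'

```text
time_s: 22.22
ee_pos: [507.4, -204.3, 74.5]
ee_rot: [-21.5, 89.9, -20.6]
force: [-0.2, -0.7, -1.6]
gripper_width: 45.2
```

```bash
python3 - <<'E'
from h import *
go(506.7,-202.5,70,90.9)
E
```

```text
t 22.22 pos [ 507.4 -204.3   74.5] psi 90.9 w 45.2 F [-0.2 -0.7 -1.6] tilt [-1.    -0.001  0.002]
shift no turn cm [ 0.45  0.18 -0.07]
turn units 0.0 shift after turn cm [ 0.45  0.18 -0.07] q6 -114.1
```

jog_arm --plan '[0.1,0.15,0,0,0.1,0,0,0,0.1,0,0,0,0,0,0,0,0,0,0,0,0,0,0,0]'

```text
time_s: 22.72
ee_pos: [506.8, -202.6, 70.7]
ee_rot: [60.9, 90.0, 61.8]
force: [0.2, -0.4, -0.9]
gripper_width: 45.3
```

jog_arm --plan '[0.08,0,0,0,0,0,0,0,0,0,0,0]'

```text
time_s: 22.97
ee_pos: [506.8, -202.6, 69.9]
ee_rot: [125.1, 90.0, 126.0]
force: [-0.3, -0.4, -0.4]
gripper_width: 45.1
```

jog_arm --plan '[0,0,0,0,0,0,0,0,0,0,0,0,0,0,0,0]' --claw 6.5

```text
time_s: 23.3
ee_pos: [506.9, -202.6, 70.0]
ee_rot: [-12.2, 90.0, -11.3]
force: [-0.2, 0.3, 0.5]
gripper_width: 64.2
```

jog_arm --plan '[-0.5,0,0,0,-1.5,0,0,0,-2.5,0,0,0,-3,0,0,0,-3,0,0,0,-2.5,0,0,0,-1.5,0,0,0,-1,0,0,0,0,0,0,0,0,0,0,0]'

```text
time_s: 24.13
ee_pos: [506.6, -202.5, 224.7]
ee_rot: [119.9, 90.0, 120.8]
force: [-0.1, 1.4, 0.3]
gripper_width: 64.8
```

```bash
python3 - <<'E'
from h import *
go(593,368.5,230,35);print(env.state()['ee_rot'])
w=env.grab_frame("wrist")[:,:,::-1]
cv2.imwrite("pics/w12.png",cv2.resize(w[100:300,140:500],(792,440),interpolation=cv2.INTER_CUBIC))
E
```

```text
t 24.13 pos [ 506.6 -202.5  224.7] psi 90.9 w 64.8 F [-0.1  1.4  0.3] tilt [-1.  0. -0.]
shift no turn cm [-0.52 56.95  9.55]
turn units 9.32 shift after turn cm [ -0.52  39.83 -41.81] q6 -113.9
[119.87966143  89.98889847 120.79469368]
```

View pics/w12.png

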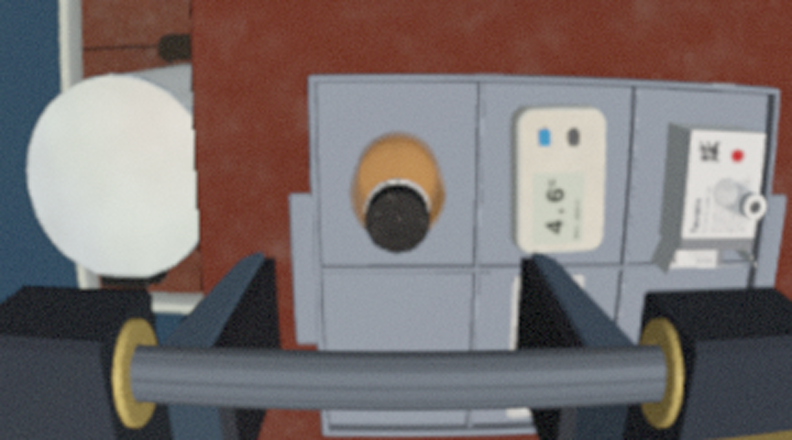

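jog_arm --plan '[0,1.5,0.25,0,0,3,0.5,0,0,3.9,0.65,0,0,3.9,0.65,0,0,3.9,0.65,0,0,3.9,0.65,0,0,3.9,0.65,0,0,3.9,0.65,0,0,3.9,0.65,0,0,3.9,0.65,0,0,3.9,0.65,0,0,3.9,0.65,0]'

```text
time_s: 25.18
ee_pos: [571.5, 235.3, 222.9]
ee_rot: [-159.4, 89.8, -158.5]
force: [0.5, 0.2, 0.1]
gripper_width: 64.8
```

jog_arm --plan '[0,3.9,0.65,0,0,3.9,0.65,0,0,3,0.5,0,0,1.6,0.25,0,0,1,0.2,0,0,0,0,1,0,0,0,1,0,0,0,1,0,0,0,1,0,0,0,1,0,0,0,1,0,0,0,1]'

```text
time_s: 26.18
ee_pos: [592.4, 366.7, 223.5]
ee_rot: [-101.4, 89.8, -142.8]
force: [0.0, -0.8, -0.9]
gripper_width: 65.2
```

jog_arm --plan '[0,0,0,1,0,0,0,1,0,0,0,0.3,0,0,0,0,0,0,0,0,0,0,0,0]'

```text
time_s: 26.68
ee_pos: [592.6, 367.3, 224.3]
ee_rot: [-90.8, 89.9, -145.6]
force: [-0.3, -1.1, 1.4]
gripper_width: 65.1
```

```bash
python3 - <<'E'
from h import *
go(593,368.5,58,35);st=env.state();print(st['ee_rot'])
w=env.grab_frame("wrist")[:,:,::-1]
cv2.imwrite("pics/w13.png",w)
np.save('st13.npy',np.r_[st['ee_pos'],st['ee_rot']])
E
```

```text
t 26.68 pos [592.6 367.3 224.3] psi 35.1 w 65.1 F [-0.3 -1.1  1.4] tilt [-1.    -0.001 -0.   ]
shift no turn cm [16.63  0.12 -0.08]
turn units 0.02 shift after turn cm [16.63  0.12 -0.08] q6 -4.3
[ -90.75782903   89.92351103 -145.62373972]
```

View pics/w13.png

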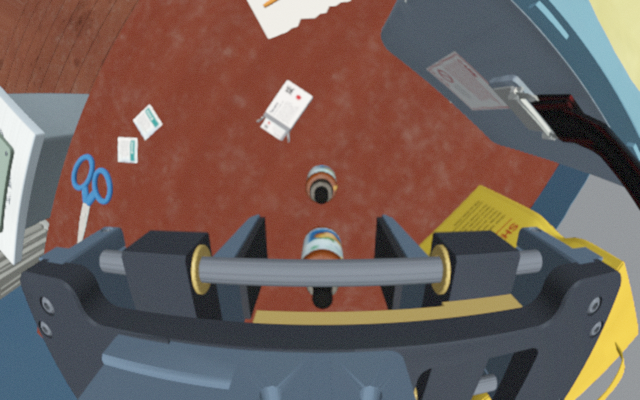

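```bash
python3 - <<'E'
from h import *
np.set_printoptions(precision=1,suppress=True)
a=np.load('st13.npy');st=dict(ee_pos=a[:3],ee_rot=a[3:])
print('tip',wz(321.5,195,102,st),'shoulder L/R',wz(307,183,70,st),wz(336,183,70,st),'big tip',wz(322,297,140,st))
w=cv2.imread('pics/w13.png')
cv2.imwrite('pics/w13c.png',cv2.resize(w[155:315,260:385],(469,600),interpolation=cv2.INTER_CUBIC))
E
```

```text
tip [590.7 372.  102. ] shoulder L/R [576.6 367.2  70. ] [600.1 383.7  70. ] big tip [638.1 305.4 140. ]
```

View pics/w13c.png

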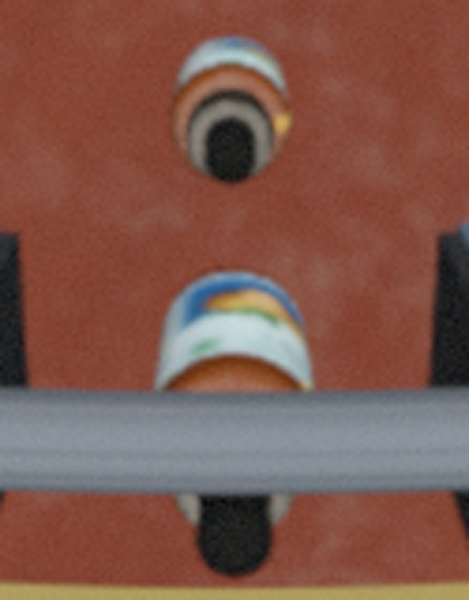

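jog_arm --plan '[1,0.1,-0.1,0,2,0,0,0,2.5,0,0,0,2.5,0,0,0,2.5,0,0,0,2.3,0,0,0,1.7,0,0,0,1,0,0,0,0.7,0,0,0,0.4,0,0,0,0,0,0,0,0,0,0,0]'

```text
time_s: 27.73
ee_pos: [593.5, 369.6, 59.8]
ee_rot: [87.3, 89.9, 32.4]
force: [0.2, 0.0, -0.2]
gripper_width: 65.1
```

jog_arm --plan '[0,0,0,0,0,0,0,0,0,0,0,0,0,0,0,0,0,0,0,0,0,0,0,0,0,0,0,0,0,0,0,0,0,0,0,0]' --claw 2.3 --newtons 12

```text
time_s: 28.48
ee_pos: [593.0, 369.3, 59.2]
ee_rot: [104.3, 90.0, 49.4]
force: [0.9, 0.0, 1.4]
gripper_width: 32.0
```

jog_arm --plan '[-0.5,0,0,0,-1.5,0,0,0,-2.5,0,0,0,-3,0,0,0,-3,0,0,0,-3,0,0,0,-2,0,0,0,-1,0,0,0,0,0,0,0]'

```text
time_s: 29.23
ee_pos: [593.9, 369.8, 226.9]
ee_rot: [86.8, 89.7, 32.0]
force: [-0.1, 0.2, -0.3]
gripper_width: 32.0
```

```bash
python3 - <<'E'
from h import *
go(611.7,-200.7,225,90.9)
w=env.grab_frame("wrist")[:,:,::-1]
cv2.imwrite("pics/w14.png",w)
E
```

```text
t 29.23 pos [593.9 369.8 226.9] psi 35.1 w 32.0 F [-0.1  0.2 -0.3] tilt [-1.     0.005  0.   ]
shift no turn cm [ 4.000e-02 -3.136e+01  4.769e+01]
turn units -9.3 shift after turn cm [ 4.000e-02 -5.707e+01  8.900e-01] q6 -4.1
```

View pics/w14.png

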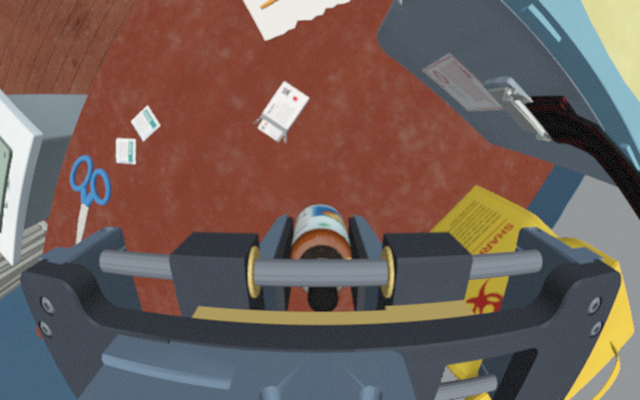

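jog_arm --plan '[-0.5,0,0,-1,-0.5,0,0,-1,-0.5,0,0,-1,-0.5,0,0,-1,0,0,0,-1,0,0,0,-1,0,0,0,-1,0,0,0,-1,0,0,0,-1,0,0,0,-0.3,0,-1.5,0,0,0,-3,0.05,0]'

```text
time_s: 30.28
ee_pos: [593.1, 325.4, 240.9]
ee_rot: [-169.5, 89.8, -168.5]
force: [0.2, -0.1, -1.1]
gripper_width: 32.0
```

jog_arm --plan '[0,-3.8,0.06,0,0,-3.8,0.06,0,0,-3.8,0.06,0,0,-3.8,0.06,0,0,-3.8,0.06,0,0,-3.8,0.06,0,0,-3.8,0.06,0,0,-3.8,0.06,0,0,-3.8,0.06,0,0,-3.8,0.06,0,0,-3.8,0.06,0,0,-3.8,0.06,0]'

```text
time_s: 31.28
ee_pos: [606.8, -134.1, 242.2]
ee_rot: [171.6, 89.8, 172.5]
force: [0.7, -0.4, -1.3]
gripper_width: 31.9
```

jog_arm --plan '[0,-3,0.05,0,0,-2,0.04,0,0,-1.2,0,0,0,-0.6,0,0,0,0,0,0,0,0,0,0,0,0,0,0]'

```text
time_s: 31.87
ee_pos: [610.6, -198.2, 243.8]
ee_rot: [114.6, 89.9, 115.6]
force: [-0.2, -0.3, -1.0]
gripper_width: 32.1
```

```bash
python3 - <<'E'
from h import *
go(611.7,-201,63,90.9);st=env.state();print(st['ee_rot'])
w=env.grab_frame("wrist")[:,:,::-1]
cv2.imwrite("pics/w15.png",w)
E
```

```text
t 31.87 pos [ 610.6 -198.2  243.8] psi 91.0 w 32.1 F [-0.2 -0.3 -1. ] tilt [-1.     0.001 -0.   ]
shift no turn cm [18.08 -0.3   0.12]
turn units 0.01 shift after turn cm [18.08 -0.3   0.12] q6 -110.0
[114.59593634  89.94971942 115.57926995]
```

View pics/w15.png

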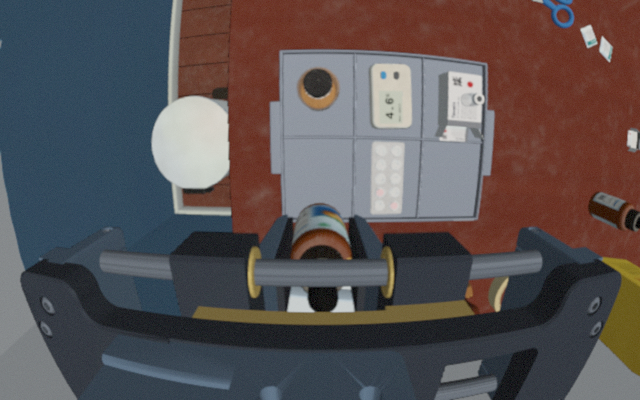

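jog_arm --plan '[1.5,-0.25,0.1,0,2.5,0,0,0,3,0,0,0,3,0,0,0,3,0,0,0,2,0,0,0,1.2,0,0,0,0.7,0,0,0,0.4,0,0,0,0.2,0,0,0,0,0,0,0,0,0,0,0]'

```text
time_s: 32.92
ee_pos: [612.4, -202.2, 70.2]
ee_rot: [-18.2, 89.9, -17.3]
force: [0.4, 0.7, -0.0]
gripper_width: 32.5
```

jog_arm --plan '[0,0,0,0,0,0,0,0,0,0,0,0]'

```text
time_s: 33.17
ee_pos: [611.9, -202.1, 69.5]
ee_rot: [-14.4, 89.9, -13.5]
force: [0.1, 0.6, -1.1]
gripper_width: 32.1
```

jog_arm --plan '[0.3,0.1,0,0,0.2,0,0,0,0.12,0,0,0,0,0,0,0,0,0,0,0,0,0,0,0]'

```text
time_s: 33.67
ee_pos: [611.6, -201.0, 62.6]
ee_rot: [134.7, 90.0, 135.6]
force: [0.3, 0.3, -2.0]
gripper_width: 32.2
```

jog_arm --plan '[0.06,0,0,0,0,0,0,0,0,0,0,0]'

```text
time_s: 33.92
ee_pos: [611.8, -201.1, 62.2]
ee_rot: [-6.0, 90.0, -5.1]
force: [1.5, 0.4, -1.3]
gripper_width: 32.2
```

jog_arm --plan '[0,0,0,0,0,0,0,0,0,0,0,0,0,0,0,0]' --claw 5.5

```text
time_s: 34.25
ee_pos: [611.7, -201.0, 62.2]
ee_rot: [21.7, 90.0, 22.6]
force: [0.0, 1.1, 0.2]
gripper_width: 54.4
```

jog_arm --plan '[-0.5,0,0,0,-1.5,0,0,0,-2.5,0,0,0,-3,0,0,0,-3,0,0,0,-3,0,0,0,-2,0,0,0,-1,0,0,0,0,0,0,0]'

```text
time_s: 35.0
ee_pos: [612.7, -201.4, 230.1]
ee_rot: [-19.3, 89.7, -18.4]
force: [-0.8, 0.1, 0.5]
gripper_width: 54.8
```

jog_arm --plan '[0,1,-1.5,0,0,2,-3,0,0,2,-3,0,0,2,-3,0,0,1.5,-2,0,0,1,-1,0,0,0,0,0,0,0,0,0,0,0,0,0]'

```text
time_s: 35.75
ee_pos: [475.7, -108.6, 226.4]
ee_rot: [-178.4, 90.0, -177.5]
force: [-0.1, -0.6, -0.1]
gripper_width: 54.8
```

```bash
python3 - <<'E'
from h import *
go(500,-110,230);st=env.state();np.save('st16.npy',np.r_[st['ee_pos'],st['ee_rot']])
w=env.grab_frame("wrist")[:,:,::-1];s=env.grab_frame("scene")[:,:,::-1]
cv2.imwrite("pics/w16.png",w)
cv2.imwrite("pics/s16.png",cv2.resize(s[160:320,310:500],(700,590),interpolation=cv2.INTER_CUBIC))
E
```

```text
t 35.75 pos [ 475.7 -108.6  226.4] psi 90.9 w 54.8 F [-0.1 -0.6 -0.1] tilt [-1. -0. -0.]
shift no turn cm [-0.36 -0.18  2.42]
```

View pics/w16.png

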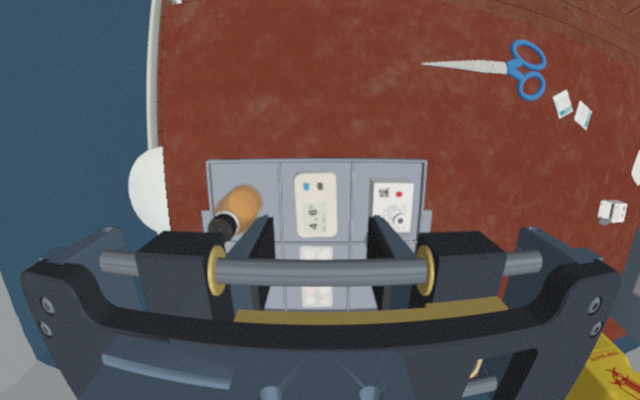

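View pics/s16.png

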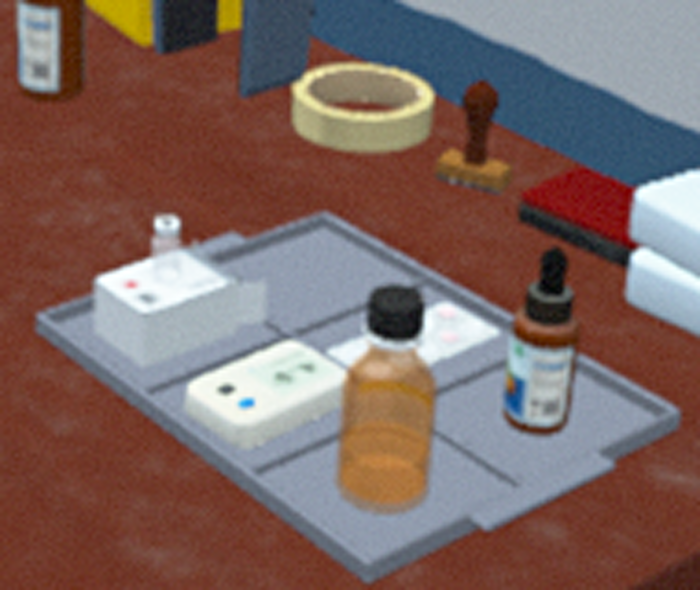

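jog_arm --plan '[0,2,-1,0,0,3.5,-1,0,0,3.5,-1,0,0,3.5,-1,0,0,3.5,-1,0,0,3.5,-1,0,0,3.5,-1,0,0,3,-0.5,0,0,1.5,0,0,0,0,0,0,0,0,0,0]'

```text
time_s: 36.77
ee_pos: [396.4, 165.9, 226.8]
ee_rot: [-117.2, 90.0, -116.2]
force: [-0.1, -0.9, -0.1]
gripper_width: 55.2
```

```bash
python3 - <<'E'
from h import *
t=env.grab_frame("top")[:,:,::-1]
cv2.imwrite("pics/t17.png",cv2.resize(t[135:245,350:490],(764,600),interpolation=cv2.INTER_CUBIC))
for p in [(506.7,-202.5,108),(611.7,-201,102),(505.5,-25,72),(505.5,-25,37)]:
    u,v=proj('top',p);print(p,((u-350+.4)*5.457).round(),((v-135+.4)*5.4545).round())
E
```

```text
(506.7, -202.5, 108) 659.0 406.0
(611.7, -201, 102) 644.0 155.0
(505.5, -25, 72) 212.0 414.0
(505.5, -25, 37) 202.0 418.0
```

View pics/t17.png

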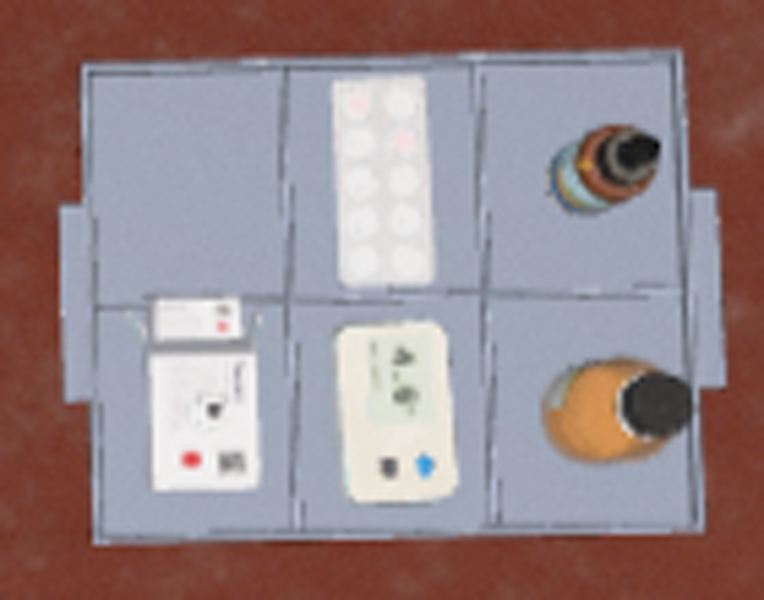

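```bash
python3 - <<'E'
from workcell import env
print(env.job_done(),env.state()['time_s'])
E
```

```text
the job is handed in; nothing more can be done
the job is handed in; nothing more can be done
```

The tray is laid out and I handed the job in at about 37 s of the 112 s allowed; no verdict is reported.

- **Placements:** The logger was in the front row. The larger carton went front-left with its long side front to back and the vial on top. The amber bottle went front-right, and the smaller dropper (33 mm across) went back-right, beside the tablet strip.
- **Last top view:** The amber cap, dropper tip and vial top each showed within about 2 mm of where my placings should put them, and everything looked upright. The logger looked unmoved from the first picture.
- **Carton:** The wrist view put its box within about 2 mm of the bay centre. The vial touched down at a height that implies the carton's top is at about 37.5 mm, so it is resting on the tray floor.
- **Disagreements:** The three cameras differed by about 3–6 mm on the tray's position, so I used a middle value; that is well inside the 15 mm tolerance. The carton's white top face measured about 60 mm long instead of 66 mm. I took its grey edge band as the missing 6 mm, and the view of it in the gripper agreed.

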